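# Mesh a splined gear on the gearbox shaft and hold it down for the retaining ring

### The arm

A 6-joint arm with a two-finger parallel gripper is mounted at the origin on the work surface. World frame = base frame: x ahead of the robot, y to its left, z up, the work surface at z = 0. Lengths are in mm, angles in rad, forces in N, time in s.
With the tool pointing down it reaches from about 275 to 1000 mm from the base axis. Payload 8.4 kg.
Tool frame: the origin (TCP) lies at the very end of the fingers, on their centre line; the grasp point (between the pads) lies 19 mm behind it; z points along the fingers, y is the direction in which the jaws open and shut (so a half turn about z gives the same grasp; the last joint's range is limited). The gripper opens to 85 mm and grips with 20 to 120 N. Pads are 22 mm wide; open, the fingers measure 114 mm over their backs; the gripper's body (76 mm by 85 mm) begins 54 mm behind the grasp point. The pads swing forward as they close: fully open they stand 13 mm farther back than shut.
Start: joints at [-1.138, 0.353, 1.633, -0, 1.155, -0.002], TCP at [263.267, -566.849, 231.281] pointing down, gripper open.
Joint ranges: [-2.63, 2.63], [-0.92, 2.1], [0.06, 2.66], [-1.3, 4.44], [0, 2.69], [-3.02, 3.02]. Speed limits (rad/s): [2.22, 2.22, 2.79, 3.14, 3.14, 3.14].

### API

Orientations are given as [roll, pitch, yaw] about the fixed x, y, z axes, in that order (R = Rz(yaw) Ry(pitch) Rx(roll)).
In Python, from rig import r, vision gives the robot as it stands.
- The arm moves only by the tool move_arm, never from a script. Its argument "series" is text: rows parted by semicolons, each of 7 numbers parted by spaces: the closure, from -1 (fully open) to 1 (shut), then the shift along the tool's x, y, z in units of 40 mm (1.0 is 40 mm), then the turn, a rotation vector about the tool's x, y, z in degrees. In form: grip tx ty tz ax ay az; .... A call has 1 to 20 rows; each row shifts and turns the pose as measured when the row begins, along the tool's axes as they then stand; what a row does not reach is not made up. A row lasts 1/8 s, in which the tool goes at most 62.5 mm and 10.7 degrees, less where a joint would pass 70% of its speed; a pose out of reach is approached as far as the arm can. A call is refused whole if a number of a shift passes 1 or a number of a turn 10.7, either way. A call with a gripper value outside its range is refused whole. The fingers move at their own pace and stop on an object; "grip_force" is the grip in N (left out, the last holds). Time passes only in rows, so rows that do not move let the fingers close. It gives the time, the measured TCP pose, the force and the opening at its end, in the units of the state.
- r.sense(): the state, without advancing time (a new reading comes with each control period).
- vision.grab_frame(name): name is "side" or "top"; returns the picture (384x512x3 uint8, red, green, blue); there is no depth.
- vision.camera_params(name): a dict with "fx", "fy", "cx", "cy" (pixels), "k1" (the pictures are not rectified: a ray, as slopes to the right and down, at radius r is drawn at 1 + k1 r^2 times it, then the intrinsics apply), "position" and "rotation" of the camera in the world. Camera axes: x right, y up, looking along -z (the intrinsics and any distortion apply to the point x, -y, -z); pixel columns grow to the right and rows downward; lengths in mm; the calibration is good to about 2 mm. A picture is of the moment at which its call begins. camera_params takes no time and is no camera call.
- r.sign_off(): hands the job in, once; it reports no verdict.
The state is a dict: "clock": time; "qpos": joint angles; "qvel": joint speeds; "joint_efforts": joint torques, N m; "eef_pos": TCP position; "tcp_rot": TCP orientation; "contact_force": force on the tool from outside, world axes, zero at the start; "wrist_torque": the same for the moment, N m; "opening": opening from 0.0 (shut) to 1.0 (fully open).
Only numpy, scipy, OpenCV 4.12 (cv2) and the standard library are available. Lean on these libraries where they do the work, as an engineer would, in place of code of your own. Each camera call takes 0.05 s, during which the arm holds its last target. There are 200 camera calls.

### The job

Fit the black gear with the splined steel hub onto the upright splined shaft of the blue gearbox: lift it out of its carton by the hub, lower it over the end of the shaft, turn it until the splines mesh and slide it down onto the sprung thrust plate. Press it fully home, with the plate right down on its stop, and finish there, still gripping the hub and pressing the gear down, so that a colleague can snap the retaining ring into the groove above it. Leave the white gear and everything else on the bench where it is.

Things in the scene. Friction and masses are not known exactly. Their poses are not given: they have to be found in the camera images.
- gear_hub (a point): the gear to fit: black nylon rim (96 mm across the teeth, 14 mm thick) at the bottom, and above it a plain round steel hub, 52 mm across, whose top is 60 mm above the gear's underside: take it by the hub. 0.42 kg, give or take 15 %. It lies flat in an open carton. This point is on its axis, 38 mm above the underside, 22 mm below the hub's top; z up along the axis; x as for splined_gear.
- splined_gear: the same black gear: origin at the centre of its underside, z up. Its bore runs right through: six grooves 60 degrees apart, 42 mm across their bottoms, between six inward ribs 7 mm wide, 34 mm across their tips. The x axis points through the middle of one groove, marked with yellow paint on the web and the hub's top.
- shaft_end (a point): centre of the top end of the upright splined steel shaft, 194 mm above the bench, z up. From the top: plain round nose, 30 mm in diameter, 10 mm long; then six teeth (splines) 60 degrees apart, 8 mm wide, 40 mm across their tips, 32 mm core, down past the thrust plate. The x axis points through one tooth, marked by a yellow dash on the shaft's end. The shaft is locked: it does not turn.
- thrust_top (a point): centre of the top face of the sprung brass thrust plate, a ring 60 mm across around the shaft's foot: 69 mm below the shaft's end at rest, 79 mm when fully down. The gear's underside comes to rest on it. The gear goes on where any of its grooves meet the teeth (within about 4 degrees, 1 mm side play). Fully home, its hub ends just below the retaining-ring groove, 16 mm below the shaft's end.
- thrust_plate (a joint): travel of the sprung thrust plate, in m: 0 at rest, 0.010 fully down on its stop. A spring pushes it up with 6 N at rest, rising to 14 N fully down; the gear's own weight does not move it, and it comes back up when let go.
- gearbox: blue worm gearbox with a blue motor on its side, fixed on the bench; origin on the bench under the shaft's axis, z up. Foot 150 mm by 150 mm, housing 85 mm high, round cover up to 95 mm; the motor lies along +x of this frame, out to 230 mm from the axis, its black terminal box up to 115 mm high.
- gear_carton: open cardboard carton, fixed, in which the black gear lies: 118 mm square, walls 20 mm high, floor 3 mm thick; origin under its centre on the bench; flaps folded outward to the bench.
- spare_carton: the same kind of carton, in which the white gear lies.
- keyed_hub (a point): a different gear that does not fit, to be left where it is: white nylon rim, steel hub with a plain 24 mm round bore; outside sizes as the black one. This point lies on its axis, 38 mm above its underside.
- grease_tin: red and steel tin, 84 mm in diameter, 75 mm high, loose; origin under its centre.
- oil_can: grey oil can with a green panel and a red cap, 100 by 65 mm, 157 mm high, loose; origin under its centre.
- ball_bearing: ball bearing, 62 mm in diameter, 16 mm high, lying flat, loose; origin under its centre.
- circlip_pliers: retaining-ring pliers with red handles, 200 mm long, lying flat, loose; origin under the pivot, jaws towards its +x.
- parts_box: small yellow box with a dark band, 90 by 60 by 45 mm, loose; origin under its centre.
- seal_box: small white and blue box, 75 by 75 by 35 mm, loose; origin under its centre.

How it is judged (in metres and radians):
On the way, in this order (a step that is already met when the one before it is completed fails the run):
1. the black gear is lifted clear of its carton in the gripper (contact force between the fingers and splined_gear above 2 N and height (world z) of splined_gear above 0.05 m and horizontal distance between splined_gear and gearbox above 0.05 m), for 0.2 s.
2. the gear is on the shaft with its splines meshed, at least 8 mm down over the teeth, not yet pressing the thrust plate down (horizontal distance between splined_gear and gearbox below 0.003 m and angle between splined_gear's own z axis and vertical below 0.06 rad and z of splined_gear in the frame of shaft_end below -0.018 m and value of joint thrust_plate below 0.006 m), for 0.05 s.
At the end, for the whole second after the job is handed in: The black gear is on the shaft (within 3 mm of its axis, upright within 0.06 rad), at rest on the thrust plate, which is pressed down at least 8.8 of its 10 mm, with the fingers still around the hub (grasp point below its top, within 20 mm of the axis), touching it and not the gearbox (horizontal distance between splined_gear and gearbox below 0.003 m and angle between splined_gear's own z axis and vertical below 0.06 rad and contact force between the fingers and splined_gear above 2 N and value of joint thrust_plate above 0.0088 m and z of splined_gear in the frame of thrust_top between -0.003 and 0.002 m and linear speed of splined_gear below 0.02 m/s and z of the grasp point in the frame of splined_gear below 0.062 m and horizontal distance between the grasp point and splined_gear below 0.02 m and contact force between the fingers and gearbox below 1 N); the arm keeps its last pose, push and grip.
It fails at once if another thing on the bench is pushed more than 30 mm or knocked over (distance of any of grease_tin, oil_can, ball_bearing, circlip_pliers, parts_box, seal_box from where it was at the start of the episode above 0.03 m or angle between any of oil_can, grease_tin's own z axis and vertical above 0.5 rad).
It fails at once if the white gear is taken out of its carton or pushed more than 30 mm (distance of keyed_hub from where it was at the start of the episode above 0.03 m).
It also fails if it takes over 48 s, if anything falls off the work surface, if the arm or the gripper's body presses on something with over 40 N, if the wrist force passes 120 N, or if a joint passes its speed limit or range.

## Working session

There is one attempt and no reset: what is moved stays moved. The work goes in short steps, Python scripts to look and compute and a tool call to move; the robot and the scene stay as the last step left them, time stands still between calls to the robot, and variables do not carry over. Pictures are saved under pics/ and viewed, about 8 in all and at most 12, crops included, and the job is handed in when it is done.

Besides the shell and the picture viewer there is one more tool, called after ">>>" as name(argument=value, ...) on one line, values as JSON. move_arm: Moves the arm, as the interface text tells. Its arguments: {"type":"object","properties":{"series":{"type":"string"},"grip_force":{"type":"number"}},"required":["series"]}

```bash
mkdir -p pics; cat > h.py <<'E'
import numpy as np, cv2
from rig import r, vision
def ray(c,u,v):
    p=vision.camera_params(c) if isinstance(c,str) else c
    K=np.array([[p["fx"],0,p["cx"]],[0,p["fy"],p["cy"]],[0,0,1.]])
    a=cv2.undistortPoints(np.array([[[u,v]]],float),K,np.array([p["k1"],0,0,0.]))[0,0]
    R=np.array(p["rotation"]);
    return np.array(p["position"],float), R@np.array([a[0],-a[1],-1.])
def at(c,u,v,z):
    o,d=ray(c,u,v); return o+d*(z-o[2])/d[2]
def proj(c,P):
    p=vision.camera_params(c); R=np.array(p["rotation"])
    q=(np.atleast_2d(P)-np.array(p["position"]))@R
    x=q[:,0]/-q[:,2]; y=-q[:,1]/-q[:,2]; s=1+p["k1"]*(x*x+y*y)
    return np.c_[p["fx"]*x*s+p["cx"],p["fy"]*y*s+p["cy"]]
def save(c,name,crop=None,scale=1):
    im=vision.grab_frame(c)[:,:,::-1].copy(); cv2.imwrite('pics/raw_'+name,im)
    if crop: im=im[crop[1]:crop[3],crop[0]:crop[2]]
    cv2.imwrite('pics/'+name,cv2.resize(im,None,fx=scale,fy=scale,interpolation=cv2.INTER_CUBIC))
E
python3 - <<'E'
from h import *
for c in("top","side"):
    save(c,c+'0.png',None,1.5)
    print(c,vision.camera_params(c))
print(r.sense())
E
```

```text
top {'fx': 462.9756871123605, 'fy': 462.9756871123605, 'cx': 251.83667251300187, 'cy': 192.77726612873118, 'k1': -0.027076574715406074, 'position': array([ 471.65910913,  -24.85834196, 1504.1994412 ]), 'rotation': array([ 7.14435438e-02,  8.10770708e-06, -1.55990174e+00])}
side {'fx': 498.612661850179, 'fy': 498.612661850179, 'cx': 251.56521317018192, 'cy': 196.61770706062117, 'k1': -0.03592235536687247, 'position': array([-183.50039378, 1054.48343279, 1350.44808365]), 'rotation': array([ 0.83106405, -0.01088024, -2.53190005])}
{'clock': 0.1, 'qpos': array([-1.13838472e+00,  3.53605308e-01,  1.63402004e+00,  4.32457391e-06,
        1.15521889e+00, -2.36719151e-03]), 'qvel': array([ 8.35151155e-04, -1.41196523e-03, -1.53597865e-03,  1.10098083e-05,
       -3.90032074e-04,  5.13403089e-04]), 'joint_efforts': array([-6.46706994e-04, -6.06358552e+01, -3.42820716e+01, -3.46624438e-05,
        4.02807374e-03,  6.81553288e-06]), 'eef_pos': array([ 263.10333151, -566.46881955,  230.63725667]), 'tcp_rot': array([-3.14034108e+00, -6.91703270e-06,  4.34777044e-01]), 'contact_force': array([-0.4924843 ,  0.2807586 ,  0.89103773]), 'wrist_torque': array([0.0109747 , 0.00011529, 0.06005411]), 'opening': 1.0028459797634965}
```

View pics/top0.png

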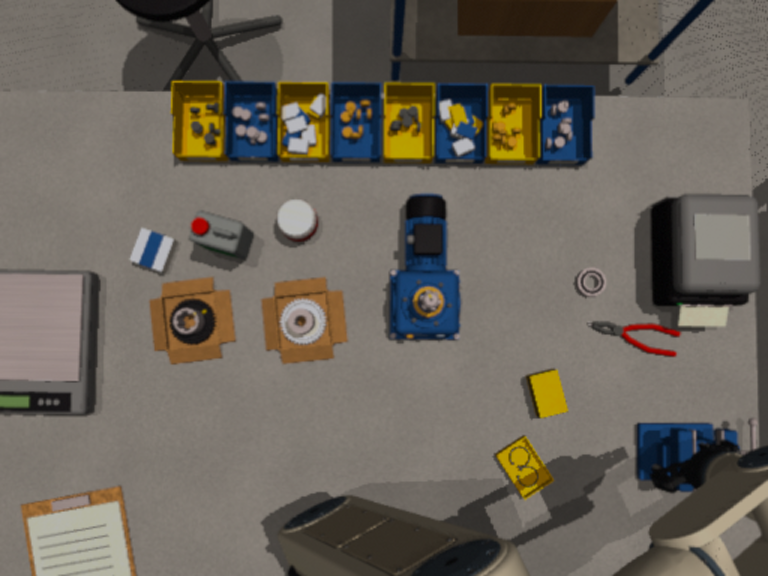

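View pics/side0.png

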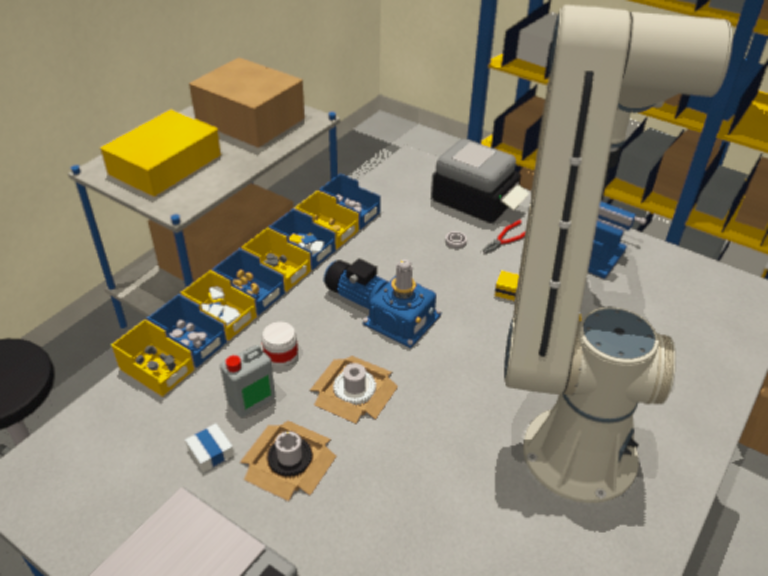

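Top view (1.5x): black gear at about (190,320), white gear at (302,321), gearbox shaft at (429,300). Side view (1.5x): black gear at (289,452), shaft top at (405,263). Now I'll view enlarged crops.

```bash
python3 - <<'E'
s=open('h.py').read()
s=s.replace('R=np.array(p["rotation"])','R=Rot.from_euler("xyz",p["rotation"]).as_matrix()').replace('from rig','from scipy.spatial.transform import Rotation as Rot\nfrom rig')
s+='''
def crop(c,raw,u,v,w=50,h=36,k=8):
    im=raw[v-h//2:v+h//2,u-w//2:u+w//2]
    im=cv2.resize(im,None,fx=k,fy=k,interpolation=cv2.INTER_CUBIC)
    for i in range(0,w,5): cv2.putText(im,str(u-w//2+i) if i%10==0 else '|',(i*k+k//2-2,8),0,.3,(0,255,0),1)
    for i in range(0,h,5): cv2.putText(im,str(v-h//2+i) if i%10==0 else '-',(0,i*k+k//2+3),0,.3,(0,255,0),1)
    return im
'''
open('h.py','w').write(s)
E
python3 - <<'E'
from h import *
t=cv2.imread('pics/raw_top0.png');s=cv2.imread('pics/raw_side0.png')
m=np.vstack([np.hstack([crop(0,t,126,214),crop(0,t,286,200)]),np.hstack([crop(0,s,193,300),crop(0,s,270,180)])])
cv2.imwrite('pics/m0.png',m)
print('gear top hub guess',at('top',125,213.5,63),'shaft',at('top',286,200,194))
print(at('side',193,297,63),at('side',270,175,194))
E
```

```text
gear top hub guess [505.72253074 370.95102434  63.        ] shaft [ 545.94950225 -120.87869398  194.        ]
[494.69995011 380.04197131  63.        ] [ 544.04887194 -125.53194932  194.        ]
```

View pics/m0.png

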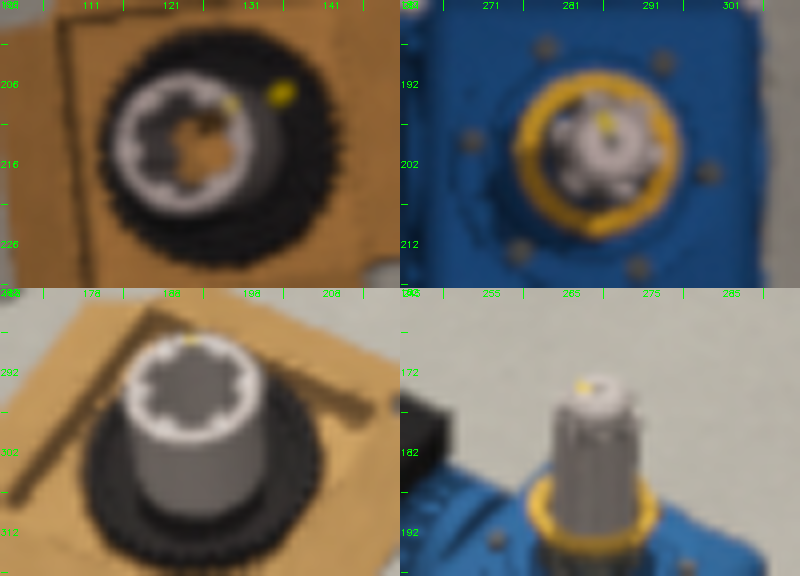

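```bash
python3 - <<'E'
from h import *
np.set_printoptions(precision=1,suppress=True)
g=[at('top',123.4,213.25,63),at('top',128.1,214,17),at('side',191.6,293.9,63)]
s=[at('top',286.4,199.25,194),at('top',285.5,200.7,125),at('side',269.5,175.1,194)]
print('gear',g);print('shaft',s)
y1=at('top',135.75,207.1,8);y1b=at('top',135.75,207.1,17);y2=at('top',129.25,208.4,63)
for y,c in((y1b,g[1]),(y2,g[0])): d=y-c; print('gear yaw',np.degrees(np.arctan2(d[1],d[0])),np.hypot(*d[:2]))
d=at('top',286,196.75,194)-s[0]; print('shaft yaw',np.degrees(np.arctan2(d[1],d[0])),np.hypot(*d[:2]))
yg=at('side',168+190/8-.5,282+51/8-.5,63)-g[2];print('gear side',np.degrees(np.arctan2(yg[1],yg[0])),np.hypot(*yg[:2]))
yg=at('side',245+183/8-.5,162+98/8-.5,194)-s[2];print('shaft side',np.degrees(np.arctan2(yg[1],yg[0])),np.hypot(*yg[:2]))
# motor direction
print('motor end',at('top',426/1.5,197/1.5,50),'oil cap',at('top',200/1.5,227/1.5,157),'oilcan bottom corner',at('top',243/1.5,260/1.5,120),at('top',190/1.5,246/1.5,120), 'white',at('top',302/1.5,321/1.5,63))
E
```

```text
gear [array([506.4, 376. ,  63. ]), array([505.3, 373.5,  17. ]), array([505.9, 373.4,  63. ])]
shaft [array([ 548.1, -122. ,  194. ]), array([ 547.8, -124.5,  125. ]), array([ 545.2, -124. ,  194. ])]
gear yaw -46.952350398013415 32.92691120009261
gear yaw -49.37138529546319 23.54080934144802
shaft yaw 9.407656261529945 7.185092836436276
gear side -47.37486999529565 23.73201435040646
shaft side -10.13031988553823 10.627485960179731
motor end [ 772.8 -123.9   50. ] oil cap [686.5 326.2 157. ] oilcan bottom corner [626.4 247.2 120. ] [653.6 354.8 120. ] white [506.9 132.7  63. ]
```

Gear is at about (506,374) with groove yaw ≈ −48°, and the shaft is at about (547,−123) with tooth yaw ≈ 0° ±10. I'll turn the tool to yaw 90° (jaws along world x) and travel.

>>> move_arm(series="-1 0 0 0 0 0 -9.3;-1 0 0 0 0 0 -9.3;-1 0 0 0 0 0 -9.3;-1 0 0 0 0 0 -9.3;-1 0 0 0 0 0 -9.3;-1 0 0 0 0 0 -9.3;-1 0 0 0 0 0 -9.3;-1 1 0.2 0 0 0 0;-1 1 0.2 0 0 0 0;-1 1 0.2 0 0 0 0;-1 1 0.2 0 0 0 0;-1 1 0.2 0 0 0 0;-1 1 0.2 0 0 0 0;-1 1 0.2 0 0 0 0;-1 1 0.2 0 0 0 0;-1 1 0.2 0 0 0 0;-1 1 0.2 0 0 0 0", grip_force=60)

```text
clock: 2.22
eef_pos: [326.4, -150.6, 227.6]
tcp_rot: [-3.137, -0.01, 1.605]
contact_force: [1.1, -0.6, -0.5]
opening: 0.998
```

>>> move_arm(series="-1 1 0.37 0 0 0 0.3;-1 1 0.37 0 0 0 0.3;-1 1 0.37 0 0 0 0.3;-1 1 0.37 0 0 0 0.3;-1 1 0.37 0 0 0 0.3;-1 1 0.37 0 0 0 0;-1 1 0.37 0 0 0 0;-1 1 0.37 0 0 0 0;-1 1 0.37 0 0 0 0;-1 1 0.37 0 0 0 0;-1 1 0.37 0 0 0 0;-1 0.8 0.37 0 0 0 0;-1 0.5 0.37 0 0 0 0;-1 0 0 0 0 0 0")

```text
clock: 3.98
eef_pos: [513.1, 363.8, 228.3]
tcp_rot: [-3.135, -0.007, 1.582]
contact_force: [-0.0, -0.1, -0.4]
opening: 0.999
```

```bash
cat >> h.py <<'E'
def rows(goal,yaw):
    """shift (mm, tool axes) and turn (deg) from the present pose to goal pointing down at yaw deg"""
    s=r.sense(); R=Rot.from_euler("xyz",s["tcp_rot"]); G=Rot.from_euler("xyz",[np.pi,0,np.radians(yaw)])
    t=R.inv().apply(np.array(goal)-s["eef_pos"])/40; a=np.degrees((R.inv()*G).as_rotvec())
    print('shift units',t.round(3),'turn deg',a.round(2),'pos',np.round(s["eef_pos"],1),'F',np.round(s["contact_force"],1))
E
python3 -c "
from h import *
rows([505.8,374,100],90)"
```

```text
shift units [ 0.235 -0.159  3.211] turn deg [-0.38 -0.4   0.64] pos [513.1 363.8 228.3] F [-0.  -0.1 -0.4]
```

>>> move_arm(series="-1 0.24 -0.17 0 -0.4 -0.4 0.6;-1 0 0 0.9 0 0 0;-1 0 0 0.9 0 0 0;-1 0 0 0.9 0 0 0;-1 0 0 0.6 0 0 0;-1 0 0 0 0 0 0")

```text
clock: 4.72
eef_pos: [502.4, 367.6, 92.6]
tcp_rot: [-3.139, 0.004, 1.57]
contact_force: [0.8, -0.5, -0.3]
opening: 0.999
```

```bash
python3 -c "
from h import *
rows([505.8,374,23],90)"
```

```text
shift units [0.167 0.09  1.74 ] turn deg [-0.17  0.21 -0.06] pos [502.4 367.6  92.6] F [ 0.8 -0.5 -0.3]
```

>>> move_arm(series="-1 0.17 0.09 0 0 0.2 0;-1 0.02 0.02 0.5 0 0 0;-1 0.02 0.02 0.5 0 0 0;-1 0 0 0.5 0 0 0;-1 0 0 0.2 0 0 0;-1 0 0 0 0 0 0")

```text
clock: 5.48
eef_pos: [508.5, 376.6, 22.0]
tcp_rot: [-3.14, -0.001, 1.569]
contact_force: [-0.4, 0.4, 1.3]
opening: 1.0
```

```bash
python3 -c "
from h import *
rows([505.8,374,23],90)"
```

```text
shift units [-0.065 -0.067 -0.024] turn deg [-0.07 -0.07 -0.08] pos [508.5 376.6  22. ] F [-0.4  0.4  1.3]
```

Good height, so I close with a small centring correction.

>>> move_arm(series="-1 -0.06 -0.06 -0.03 0 0 0;1 0 0 0 0 0 0;1 0 0 0 0 0 0;1 0 0 0 0 0 0;1 0 0 0 0 0 0;1 0 0 0 0 0 0;1 0 0 0 0 0 0", grip_force=70)

```text
clock: 6.35
eef_pos: [506.8, 374.6, 25.0]
tcp_rot: [3.141, -0.003, 1.569]
contact_force: [0.2, 0.3, -0.9]
opening: 0.595
```

>>> move_arm(series="1 0 0 -0.4 0 0 0;1 0 0 -0.7 0 0 0;1 0 0 -0.8 0 0 0;1 0 0 -0.8 0 0 0;1 0 0 -0.8 0 0 0;1 0 0 -0.8 0 0 0;1 0 0 -0.8 0 0 0;1 0 0 -0.6 0 0 0;1 0 0 0 0 0 0;1 -0.6 0 0 0 0 0;1 -0.9 0.1 0 0 0 0;1 -0.9 0.1 0 0 0 0;1 -0.9 0.1 0 0 0 0;1 -0.9 0.1 0 0 0 0;1 -0.9 0.1 0 0 0 0;1 -0.9 0.1 0 0 0 0;1 -0.9 0.1 0 0 0 0;1 -0.5 0.1 0 0 0 0;1 0 0 0 0 0 0")

```text
clock: 8.72
eef_pos: [525.7, 56.5, 253.9]
tcp_rot: [-3.122, 0.007, 1.568]
contact_force: [-1.0, -0.5, -4.4]
opening: 0.597
```

```bash
python3 -c "
from h import *
rows([547,-123.5,245],78)"
```

```text
shift units [-4.496  0.549  0.243] turn deg [-1.1   0.52 11.85] pos [525.7  56.5 253.9] F [-1.  -0.5 -4.4]
```

>>> move_arm(series="1 -0.6 0.06 0 -0.3 0.1 3;1 -0.9 0.09 0 -0.3 0.1 3;1 -0.9 0.05 0 -0.3 0.1 3;1 -0.9 -0.05 0 -0.2 0.1 3;1 -0.8 -0.08 0 0 0.1 0;1 -0.4 0 0 0 0 0;1 0 0 0 0 0 0;1 0 0 0 0 0 0")

```text
clock: 9.72
eef_pos: [500.3, -122.2, 248.9]
tcp_rot: [-3.132, -0.001, 1.354]
contact_force: [0.8, 0.1, -3.6]
opening: 0.603
```

```bash
python3 -c "
from h import *
rows([547,-123.5,238],78)
save('side','side1.png'); save('top','top1.png')
t=cv2.imread('pics/raw_top1.png');s=cv2.imread('pics/raw_side1.png')
m=np.hstack([crop(0,t,286,196,66,60,6),crop(0,s,270,158,66,60,6)])
cv2.imwrite('pics/m1.png',m)
"
```

```text
shift units [0.219 1.151 0.263] turn deg [-0.52 -0.08 -0.44] pos [ 500.3 -122.2  248.9] F [ 0.8  0.1 -3.6]
```

View pics/m1.png

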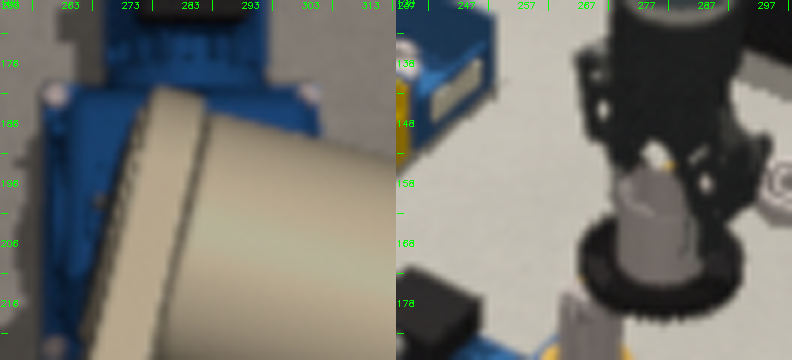

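The side view shows the gear hanging in the gripper, with the rim spanning u≈267–294 and the hub-top mark at (282,155). It's about 47 mm short of the shaft in x. The arm hides it from the top camera. I'll refine positions with contour fits that are relative between gear and shaft.

```bash
cat > fit.py <<'E'
from h import *
from scipy.optimize import minimize
from scipy.ndimage import map_coordinates
th=np.radians(np.arange(0,360,2))
def contour(c,xy,r,zs):
    P=np.vstack([proj(c,np.c_[xy[0]+r*np.cos(th),xy[1]+r*np.sin(th),0*th+z]) for z in zs]).astype(np.float32)
    h=cv2.convexHull(P)[:,0,:].astype(float); c0=h.mean(0)
    cl=np.vstack([h,h[:1]]); L=np.r_[0,np.cumsum(np.hypot(*np.diff(cl,axis=0).T))]
    t=np.linspace(0,L[-1],200,endpoint=False); q=np.c_[np.interp(t,L,cl[:,0]),np.interp(t,L,cl[:,1])]
    tan=np.roll(q,-1,0)-np.roll(q,1,0); n=np.c_[tan[:,1],-tan[:,0]]; n/=np.linalg.norm(n,axis=1)[:,None]
    n*=np.sign(((q-c0)*n).sum(1))[:,None]; return q,n,c0
def fit(name,c,r,zs,xy0,bright,sel=None,ch=2):
    im=cv2.imread(f'pics/raw_{name}.png')[:,:,ch].astype(float)
    s=lambda q: map_coordinates(im,[q[:,1],q[:,0]],order=1)
    def cost(xy):
        q,n,c0=contour(c,xy,r,zs); g=s(q-.8*n)-s(q+.8*n); g=np.clip(g*(1 if bright else -1),-60,80)
        if sel is not None: g=g[sel(q,c0)]
        return -g.mean()
    b=min(((cost((xy0[0]+i,xy0[1]+j)),xy0[0]+i,xy0[1]+j) for i in range(-8,9,2) for j in range(-8,9,2)))
    o=minimize(cost,b[1:],method='Nelder-Mead',options=dict(initial_simplex=[b[1:],(b[1]+1.5,b[2]),(b[1],b[2]+1.5)]))
    return np.round(o.x,1),round(-o.fun,1)
E
python3 - <<'E'
from fit import *
low=lambda q,c0:q[:,1]>c0[1]-1
print('T hub',fit('top0','top',26,[63],(506,374),True)); print('T rim',fit('top0','top',47.5,[3,17],(506,374),False))
print('S hub',fit('side0','side',26,[63],(506,374),True)); print('S rim',fit('side0','side',47.5,[3,17],(506,374),False))
print('T ring',fit('top0','top',30,[125],(547,-123),True)); print('T nose',fit('top0','top',15,[194],(547,-123),True))
print('S ring low',fit('side0','side',30,[125],(547,-123),True,low)); print('S nose',fit('side0','side',15,[194],(547,-123),True))
s=r.sense();p=s['eef_pos'];z=p[2]-22;print('tcp',p)
for dz in(-2,0,2):
  print('S1 rim',dz,fit('side1','side',47.5,[z+dz,z+14+dz],p[:2],False,low))
# shaft silhouette edges in side0
im=cv2.imread('pics/raw_side0.png')[:,:,2].astype(float)
for v in(177,179,180,181,182,183):print(v,im[v,258:282].astype(int))
for xy in((547,-123.5),): print(proj('side',[[*xy,194],[*xy,150]]))
E
```

```text
T hub (array([506. , 375.7]), np.float64(70.2))
T rim (array([505.3, 375.6]), np.float64(70.4))
S hub (array([506.2, 374.2]), np.float64(56.8))
S rim (array([506.3, 371.9]), np.float64(61.3))
T ring (array([ 547.6, -123.1]), np.float64(75.5))
T nose (array([ 553.3, -130.5]), np.float64(33.7))
S ring low (array([ 545.1, -123.5]), np.float64(69.4))
S nose (array([ 547.7, -123.3]), np.float64(27.0))
tcp [ 500.39533871 -122.08348701  249.06936126]
S1 rim -2 (array([ 501.9, -126.5]), np.float64(76.9))
S1 rim 0 (array([ 501.6, -124.8]), np.float64(76.9))
S1 rim 2 (array([ 500.4, -122.7]), np.float64(76.9))
177 [185 185 185 186 185 183 155 126 142 164 176 181 178 172 149 133 181 187
 188 188 187 187 187 187]
179 [188 188 186 186 186 181 130 108 124 108 117 113 112 109 102 114 135 167
 184 186 185 185 185 185]
180 [186 187 187 185 185 181 126 104 115  92  98 109 122 106  87  96 123 178
 188 187 187 186 186 185]
181 [186 186 186 187 187 180 125 103 106  92  93  96 107 102  95  97 115 179
 186 187 187 186 184 184]
182 [185 185 185 186 186 171 121 103 100  99 102 100 102 101  98  98 114 179
 185 186 188 186 184 184]
183 [186 185 184 184 180 148 113 103 100 103 104 100 102 101  99  99 114 180
 187 185 185 185 184 184]
[[269.00916053 174.98734451]
 [268.59729615 184.18087915]]
```

```bash
python3 -c "
from h import *
rows([547,-122.5,232],78)"
```

```text
shift units [0.24  1.144 0.417] turn deg [-0.51 -0.07 -0.4 ] pos [ 500.4 -122.1  249.1] F [ 0.2  0.1 -3.8]
```

>>> move_arm(series="1 0.12 0.6 0 -0.3 0 -0.2;1 0.12 0.5 0 -0.2 0 -0.2;1 0 0.1 0 0 0 0;1 0 0 0 0 0 0;1 0 0 0 0 0 0")

```text
clock: 10.45
eef_pos: [550.6, -120.3, 248.2]
tcp_rot: [-3.14, -0.002, 1.365]
contact_force: [-0.3, 0.4, -3.2]
opening: 0.596
```

```bash
python3 -c "
from h import *
rows([547,-122.5,222],78)"
```

```text
shift units [-0.072 -0.076  0.656] turn deg [-0.12 -0.09  0.2 ] pos [ 550.6 -120.3  248.2] F [-0.3  0.4 -3.2]
```

>>> move_arm(series="1 -0.07 -0.08 0.3 0 0 0.2;1 0 0 0.2 0 0 0;1 0 0 0 0 0 0;1 0 0 0 0 0 0")

```text
clock: 10.95
eef_pos: [545.1, -122.7, 226.4]
tcp_rot: [-3.138, -0.001, 1.36]
contact_force: [-0.7, -0.4, -2.9]
opening: 0.595
```

```bash
python3 - <<'E'
from fit import *
rows([547,-122.5,222],78)
save('side','side2.png')
low=lambda q,c0:q[:,1]>c0[1]-1
s=r.sense();p=s['eef_pos'];z=p[2]-22
print('S2 rim',fit('side2','side',47.5,[z,z+14],p[:2],False,lambda q,c0:(q[:,1]>c0[1]-1)&(np.abs(q[:,0]-c0[0])>5)))
t=cv2.imread('pics/raw_side2.png')
cv2.imwrite('pics/m2.png',crop(0,t,270,166,64,56,10))
E
```

```text
shift units [0.014 0.045 0.11 ] turn deg [-0.2  -0.08 -0.06] pos [ 545.1 -122.7  226.4] F [-0.7 -0.4 -2.9]
S2 rim (array([ 547.4, -125.7]), np.float64(79.8))
```

View pics/m2.png

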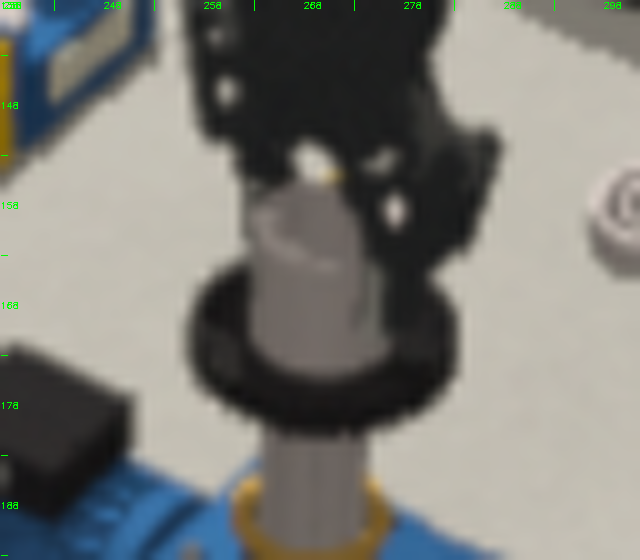

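The gear sits concentric with the shaft in the side view to within about 1 mm: rim centre u≈269.9, shaft axis ≈269.6. I'll nudge +x 1 mm and lower gently.

>>> move_arm(series="1 0 0.03 0.1 -0.2 0 0;1 0 0 0.1 0 0 0;1 0 0 0.1 0 0 0;1 0 0 0 0 0 0")

```text
clock: 11.5
eef_pos: [546.7, -122.9, 213.9]
tcp_rot: [3.141, -0.001, 1.36]
contact_force: [-0.5, -0.1, -2.2]
opening: 0.594
```

>>> move_arm(series="1 0 0 0.08 0 0 0;1 0 0 0.08 0 0 0;1 0 0 0.05 0 0 0;1 0 0 0 0 0 0")

```text
clock: 12.0
eef_pos: [547.0, -122.9, 205.6]
tcp_rot: [3.14, -0.002, 1.361]
contact_force: [-1.0, 1.5, 0.2]
opening: 0.599
```

>>> move_arm(series="1 0 0 0.05 0 0 0;1 0 0 0.05 0 0 0;1 0 0 0 0 0 0")

```text
clock: 12.38
eef_pos: [547.1, -122.9, 204.9]
tcp_rot: [3.139, -0.001, 1.361]
contact_force: [-1.8, -1.1, -1.5]
opening: 0.597
```

>>> move_arm(series="1 0 0 0.06 0 0 2;1 0 0 0.06 0 0 2;1 0 0 0.06 0 0 2;1 0 0 0.06 0 0 2")

```text
clock: 12.88
eef_pos: [549.1, -123.6, 204.5]
tcp_rot: [3.133, -0.001, 1.217]
contact_force: [-9.5, 0.7, 23.0]
opening: 0.597
```

>>> move_arm(series="1 0 -0.05 0 0 0 -2;1 0 0 0.04 0 0 -2;1 0 0 0.04 0 0 -2;1 0 0 0.04 0 0 -2;1 0 0 0.04 0 0 -2;1 0 0 0.04 0 0 -2")

```text
clock: 13.62
eef_pos: [547.3, -122.8, 203.4]
tcp_rot: [3.13, 0.0, 1.432]
contact_force: [-1.1, -2.8, -1.2]
opening: 0.597
```

>>> move_arm(series="1 0 0 0.05 0 0 -1.5;1 0 0 0.05 0 0 -1.5;1 0 0 0.05 0 0 -1.5")

```text
clock: 14.0
eef_pos: [547.2, -122.8, 202.0]
tcp_rot: [3.13, 0.001, 1.513]
contact_force: [-10.3, 1.4, 23.9]
opening: 0.595
```

```bash
python3 - <<'E'
from h import *
s=r.sense(); print(s['wrist_torque'],s['contact_force'],s['eef_pos'])
save('side','side3.png')
t=cv2.imread('pics/raw_side3.png'); cv2.imwrite('pics/m3.png',crop(0,t,270,166,64,56,10))
E
```

```text
[-0.19294487  1.99419314 -0.25887982] [-10.28056309   1.42124261  23.94544166] [ 547.20726609 -122.80809903  202.02594434]
```

>>> move_arm(series="1 0 0 0 0 0 1.5;1 0 0 0.05 0 0 1;1 0 0 0.05 0 0 0.5;1 0 0 0.05 0 0 0")

```text
clock: 14.55
eef_pos: [548.1, -123.5, 201.8]
tcp_rot: [3.127, 0.002, 1.462]
contact_force: [-10.4, 1.9, 26.2]
opening: 0.598
```

```bash
python3 -c "
from h import *
rows([546.3,-123,204],83)"
```

```text
shift units [ 0.008 -0.045 -0.056] turn deg [0.85 0.11 0.76] pos [ 548.1 -123.5  201.8] F [-10.4   1.9  26.2]
```

View pics/m3.png

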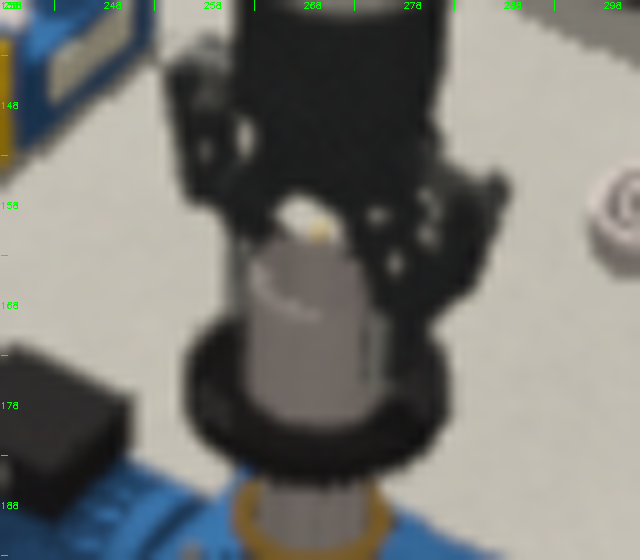

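>>> move_arm(series="1 0 -0.05 -0.05 0.8 0 0;1 0 0 0 0 0 0;1 0 0 0.03 0 0 0;1 0 0 0.03 0 0 0;1 0 0 0.03 0 0 0")

```text
clock: 15.18
eef_pos: [547.8, -123.6, 202.1]
tcp_rot: [3.137, 0.002, 1.462]
contact_force: [-5.1, 0.9, 17.0]
opening: 0.594
```

```bash
python3 - <<'E'
from fit import *
a=np.radians(np.arange(0,360,1))
def phase(name,c,xy,z,rs):
    im=cv2.imread(f'pics/raw_{name}.png').astype(float).mean(2)
    v=0
    for rr in rs:
        q=proj(c,np.c_[xy[0]+rr*np.cos(a),xy[1]+rr*np.sin(a),0*a+z]); I=map_coordinates(im,[q[:,1],q[:,0]],order=3)
        v=v+(I*np.exp(-6j*a)).mean()
    return round(-np.degrees(np.angle(v))/6*-1*1,1), round(abs(v)/len(rs),1)
print('bright-lobe angle mod 60 (tooth / rib)')
for dx in(-1,0,1):
  for dy in(-1,0,1):
    x,y=547.8+dx,-123+dy
    print((dx,dy),'shaft top',[phase('top0','top',(x,y),184,[rr]) for rr in(17,18.5,20)],'side',phase('side0','side',(x-1,y-.5),184,[18,19]),
     'gear T',phase('top0','top',(506+dx,375.7+dy),63,[18,19.5]),'S',phase('side0','side',(506.2+dx,374.2+dy),63,[18,19.5]))
E
```

```text
bright-lobe angle mod 60 (tooth / rib)
(-1, -1) shaft top [(np.float64(-16.0), np.float64(9.6)), (np.float64(-15.8), np.float64(10.5)), (np.float64(-15.8), np.float64(9.2))] side (np.float64(-26.0), np.float64(1.3)) gear T (np.float64(21.6), np.float64(10.8)) S (np.float64(19.8), np.float64(13.8))
(-1, 0) shaft top [(np.float64(-16.4), np.float64(10.1)), (np.float64(-16.4), np.float64(10.7)), (np.float64(-16.4), np.float64(8.6))] side (np.float64(-29.1), np.float64(1.9)) gear T (np.float64(21.8), np.float64(11.2)) S (np.float64(19.8), np.float64(13.5))
(-1, 1) shaft top [(np.float64(-16.6), np.float64(9.5)), (np.float64(-17.1), np.float64(9.6)), (np.float64(-17.5), np.float64(7.3))] side (np.float64(29.8), np.float64(2.4)) gear T (np.float64(22.0), np.float64(10.5)) S (np.float64(19.7), np.float64(11.7))
(0, -1) shaft top [(np.float64(-16.1), np.float64(10.4)), (np.float64(-16.5), np.float64(11.6)), (np.float64(-16.9), np.float64(9.9))] side (np.float64(-26.5), np.float64(2.2)) gear T (np.float64(21.2), np.float64(11.2)) S (np.float64(19.6), np.float64(14.4))
(0, 0) shaft top [(np.fl
[... 568 characters left out ...]
), np.float64(11.5)), (np.float64(-17.6), np.float64(9.7))] side (np.float64(-26.8), np.float64(2.7)) gear T (np.float64(20.8), np.float64(10.4)) S (np.float64(19.4), np.float64(13.4))
(1, 0) shaft top [(np.float64(-17.0), np.float64(10.3)), (np.float64(-17.8), np.float64(11.5)), (np.float64(-18.2), np.float64(9.4))] side (np.float64(-27.9), np.float64(2.8)) gear T (np.float64(20.8), np.float64(10.6)) S (np.float64(19.5), np.float64(12.8))
(1, 1) shaft top [(np.float64(-17.5), np.float64(9.6)), (np.float64(-18.6), np.float64(10.3)), (np.float64(-19.1), np.float64(8.3))] side (np.float64(-28.4), np.float64(2.7)) gear T (np.float64(21.0), np.float64(9.8)) S (np.float64(19.5), np.float64(10.8))
```

Six-fold phase gives shaft teeth at +17° (mod 60). The gear's grooves were at +10° when picked at tool yaw 90°, so mesh is expected near tool yaw 97°. I'll ease off, tighten the grip and turn there.

>>> move_arm(series="1 0 -0.02 -0.03 0 0 -2;1 0 0 0 0 0 -3;1 0 0 0.02 0 0 -3;1 0 0 0.03 0 0 -2;1 0 0 0.04 0 0 -1;1 0 0 0.04 0 0 -1", grip_force=120)

```text
clock: 15.92
eef_pos: [547.7, -124.4, 197.4]
tcp_rot: [3.137, 0.004, 1.681]
contact_force: [2.2, -2.2, -2.3]
opening: 0.584
```

Dropped in. Sliding down the splines.

>>> move_arm(series="1 0 0 0.1 0 0 0;1 0 0 0.1 0 0 0;1 0 0 0.1 0 0 0;1 0 0 0.1 0 0 0")

```text
clock: 16.42
eef_pos: [547.9, -124.4, 179.8]
tcp_rot: [3.137, 0.004, 1.681]
contact_force: [2.9, -1.8, -2.2]
opening: 0.587
```

```bash
python3 -c "
from h import *
s=r.sense();print(s['wrist_torque']);rows([547.5,-123.5,150],96.5)"
```

```text
[-0.46498725 -0.507274    0.01120404]
shift units [ 0.026 -0.012  0.746] turn deg [ 0.29  0.25 -0.2 ] pos [ 547.9 -124.4  179.8] F [ 2.9 -1.8 -2.2]
```

>>> move_arm(series="1 0 0 0.12 0.2 0.2 0;1 0 0 0.12 0 0 0;1 0 0 0.12 0 0 0;1 0 0 0.12 0 0 0;1 0 0 0.08 0 0 0;1 0 0 0 0 0 0")

```text
clock: 17.18
eef_pos: [548.0, -124.5, 155.4]
tcp_rot: [3.141, 0.001, 1.681]
contact_force: [2.7, -3.0, -4.1]
opening: 0.587
```

>>> move_arm(series="1 0 0 0.1 0 0 0;1 0 0 0.1 0 0 0;1 0 0 0.05 0 0 0;1 0 0 0 0 0 0")

```text
clock: 17.68
eef_pos: [548.1, -124.5, 145.6]
tcp_rot: [3.14, 0.001, 1.681]
contact_force: [0.9, -2.4, 2.7]
opening: 0.589
```

>>> move_arm(series="1 0 0 0.06 0 0 0;1 0 0 0.06 0 0 0;1 0 0 0.06 0 0 0")

```text
clock: 18.05
eef_pos: [548.1, -124.5, 139.5]
tcp_rot: [3.14, 0.001, 1.681]
contact_force: [-0.6, -2.2, 9.2]
opening: 0.587
```

>>> move_arm(series="1 0 0 0.06 0 0 0;1 0 0 0.06 0 0 0;1 0 0 0.06 0 0 0")

```text
clock: 18.42
eef_pos: [548.3, -124.6, 136.9]
tcp_rot: [3.139, 0.001, 1.681]
contact_force: [-9.9, 1.0, 35.0]
opening: 0.589
```

```bash
python3 -c "
from h import *
print(r.sense()['clock']);rows([547.5,-123.5,136],96.5)"
```

```text
18.425
shift units [ 0.03  -0.018  0.023] turn deg [ 0.12  0.06 -0.21] pos [ 548.3 -124.6  136.9] F [-9.9  1.  35. ]
```

```bash
python3 - <<'E'
from fit import *
save('side','side4.png')
for _ in range(3): vision.grab_frame('side')
s=r.sense();print(s['clock'],s['eef_pos'],s['contact_force'])
a=cv2.imread('pics/raw_side4.png'); b=cv2.imread('pics/raw_side0.png')
cv2.imwrite('pics/m4.png',np.hstack([crop(0,a,270,182,50,60,8),crop(0,b,270,182,50,60,8)]))
print('gear underside front pt at 115:',proj('side',[[548-.53*48,-124+.85*48,115],[548-.53*48,-124+.85*48,125],[548,-124,194],[548,-124,175]]))
E
```

```text
18.625 [ 548.30429551 -124.59248096  136.98003303] [-7.49100673 -0.38120119 27.78859269]
gear underside front pt at 115: [[267.7656052  199.85773204]
 [267.85571593 197.83978881]
 [268.85466283 174.81169579]
 [268.67637871 178.81796329]]
```

View pics/m4.png

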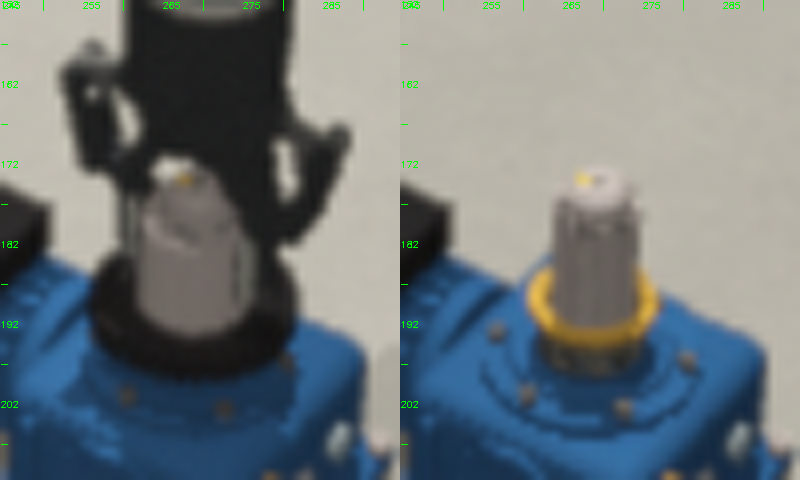

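The rim is down close over the cover, with its lower edge at v≈199 (predicted 199.9 fully home, 197.8 at plate rest). The push relaxes a little while holding, so I'll press again and watch it.

>>> move_arm(series="1 0 -0.01 0.05 0 0 0;1 0 -0.01 0.06 0 0 0")

```text
clock: 18.88
eef_pos: [548.2, -124.6, 137.0]
tcp_rot: [3.137, 0.001, 1.681]
contact_force: [-5.8, -0.1, 29.6]
opening: 0.588
```

```bash
python3 - <<'E'
from fit import *
for i in range(24):
    if i%4==0:
        s=r.sense();print(s['clock'],np.round(s['eef_pos'],1),np.round(s['contact_force'],1),np.round(s['joint_efforts'],1))
    vision.grab_frame('side')
E
```

```text
18.875 [ 548.2 -124.6  137. ] [-5.8 -0.1 29.6] [  0.6 -41.4 -23.    0.3  -2.6   0. ]
19.075 [ 548.2 -124.6  137. ] [-4.2  0.6 26.2] [  0.6 -42.6 -23.5   0.3  -2.4   0. ]
19.275 [ 548.2 -124.6  137. ] [-4.4 -0.  25.5] [  0.6 -42.6 -23.5   0.3  -2.4   0. ]
19.475 [ 548.2 -124.6  137. ] [-5.3  0.  25.9] [  0.6 -42.6 -23.5   0.3  -2.4   0. ]
19.675 [ 548.2 -124.6  137. ] [-5.2  0.4 25.6] [  0.6 -42.6 -23.5   0.3  -2.4   0. ]
19.875 [ 548.2 -124.6  137. ] [-4.7 -0.5 26.7] [  0.6 -42.6 -23.5   0.3  -2.4   0. ]
```

```bash
cat > zf.py <<'E'
from fit import *
def zfit(name,rad,th_,xy,bright,z0,half=20):
    im=cv2.imread(f'pics/raw_{name}.png')[:,:,2].astype(float); best=[]
    for z in np.arange(z0-half,z0+half,.25):
        q,n,c0=contour('side',xy,rad,[z,z+th_] if th_ else [z]); k=(q[:,1]>c0[1]+2)
        q,n=q[k],n[k]; s=lambda p: map_coordinates(im,[p[:,1],p[:,0]],order=1)
        g=(s(q-.8*n)-s(q+.8*n))*(1 if bright else -1); best.append((np.clip(g,-60,80).mean(),z))
    return max(best)
if __name__=='__main__':
    for d in(0,1):
        o=np.array([-.53,.85])*d  # towards camera
        print('bias',d)
        print('gear side0 true 3',zfit('side0',47.5,14,np.array([506.5,374.6])+o,False,3))
        print('ring true 125',zfit('side0',30,0,np.array([547.2,-123.3])+o,True,125))
        print('side1 exp 227',zfit('side1',47.5,14,np.array([500.4,-122.1])+o,False,227))
        print('side2 exp 204',zfit('side2',47.5,14,np.array([545.6,-122.7])+o,False,204))
        print('side3 tooth top 184?',zfit('side3',47.5,14,np.array([547.2,-122.8])+o,False,184))
        print('side4 exp 115',zfit('side4',47.5,14,np.array([547.2,-123.3])+o,False,115))
E
python3 zf.py
```

```text
bias 0
gear side0 true 3 (np.float64(80.0), np.float64(4.25))
ring true 125 (np.float64(65.1649879185947), np.float64(124.0))
side1 exp 227 (np.float64(76.36687818597667), np.float64(229.75))
side2 exp 204 (np.float64(74.15716703669348), np.float64(206.25))
side3 tooth top 184? (np.float64(71.72997669675675), np.float64(182.0))
side4 exp 115 (np.float64(8.841460490844895), np.float64(109.0))
bias 1
gear side0 true 3 (np.float64(80.0), np.float64(5.25))
ring true 125 (np.float64(65.18958827114275), np.float64(125.0))
side1 exp 227 (np.float64(76.37608742471255), np.float64(230.5))
side2 exp 204 (np.float64(74.18865071721079), np.float64(207.25))Traceback (most recent call last):
  File "zf.py", line 17, in <module>
    print('side3 tooth top 184?',zfit('side3',47.5,14,np.array([547.2,-122.8])+o,False,184))
                                 ~~~~^^^^^^^^^^^^^^^^^^^^^^^^^^^^^^^^^^^^^^^^^^^^^^^^^^^^^^
  File "zf.py", line 5, in zfit
    q,n,c0=contour('side',xy,rad,[z,z+th_] if th_ else [z]); k=(q[:,1]>c0[1]+2)
           ~~~~~~~^^^^^^^^^^^^^^^^^^^^^^^^^^^^^^^^^^^^^^^^^
  File "fit.py", line 6, in contour
    P=np.vstack([proj(c,np.c_[xy[0]+r*np.cos(th),xy[1]+r*np.sin(th),0*th+z]) for z in zs]).astype(np.float32)
                 ~~~~^^^^^^^^^^^^^^^^^^^^^^^^^^^^^^^^^^^^^^^^^^^^^^^^^^^^^^^
  File "h.py", line 13, in proj
    p=vision.camera_params(c); R=Rot.from_euler("xyz",p["rotation"]).as_matrix()
ValueError: time passes only in moves, steps and waits
```

```bash
sed -i 's/^def proj/import functools\nvision_params=functools.lru_cache(None)(vision.camera_params)\ndef proj/; s/    p=vision.camera_params(c); R/    p=vision_params(c); R/' h.py; sed -i 's/\[:,:,2\].astype/[:,:,0].astype/' zf.py; sed -i '/side0 true\|ring true\|side1 exp\|side3/d' zf.py; python3 zf.py; python3 -c "
from h import *
s=r.sense();print(s['clock'],s['eef_pos'],s['contact_force'],s['opening'])"
```

```text
bias 0
side2 exp 204 (np.float64(71.87904644705036), np.float64(206.25))
side4 exp 115 (np.float64(46.79330708100734), np.float64(117.5))
bias 1
side2 exp 204 (np.float64(71.92996694895709), np.float64(207.25))
side4 exp 115 (np.float64(46.84023848040149), np.float64(118.5))
20.075 [ 548.20020435 -124.60863948  137.01789278] [-5.48588231  0.50217797 26.11560155] 0.590724543289711
```

Bias-corrected image height of the gear's underside is about 115 mm, which is fully home. Three presses all stopped at TCP z 137.0, now with a steady push of about 26 N. Handing in.

```bash
python3 -c "
from h import *
print(r.sign_off()); s=r.sense();print(s['clock'],s['eef_pos'],s['contact_force'],s['opening'])"
```

```text
the job is handed in; nothing more can be done
None
the job is handed in; nothing more can be done
```

I fitted the black gear onto the gearbox shaft and handed the job in at about 20 s with the gripper still holding the hub and pressing down. No verdict was reported. I read no state after hand-in.

**What I did:** I lifted the gear out by the hub and lowered it over the shaft nose. The first turning range did not mesh. I measured the tooth angle from the top picture, tightened the grip to 120 N, and the splines meshed at tool yaw 96°. I then slid the gear down and pressed it onto the thrust plate.

**Last checks before hand-in:**
- **Hard stop:** repeated presses all ended at TCP z 137.0 mm. The push then held steady at about 26 N for 1 s; the fully compressed spring accounts for only 14 N.
- **Travel:** the forces suggest the plate was first touched at about z 146.6, so it moved roughly 9.6 mm ± 0.7. This range reaches just to the 8.8 mm limit.
- **Gear height:** the underside is at about 115 mm from the grasp height. The side picture gave 117.5 mm raw, about 115.3 mm after allowing for the roughly 2 mm by which earlier fits read high. Fully home is 115 mm.

**Loose ends:**
- **Picture fit:** the first side-picture height fit failed because the rim was against dark blue. Redoing it in the blue channel worked.
- **Contact heights:** contact while searching for the mesh was at z 205 mm and then z 202 mm, which looked like slip in the grip. The picture heights showed no slip.
- **Side force:** about 5 N along −x remained at the end.
- **Not checked:** I saw no sign of disturbing anything else on the bench, but I did not take a final picture to confirm it.

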